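Fit a shelf label holder and keep it pressed home

TASK

Take the wider of the two label holders out of the slotted rest and fit it, tongue down, behind the lip along the front edge of the grey riser, in the one label bay that is still empty. A sprung foot down in the bay pushes back: press the holder fully home, until its frame sits on the edge of the rail like its neighbours, and finish while still holding it pressed there, ready for a colleague to lock it. Carry it round the front of the microscope without bumping it, and leave the narrower holder and the other things on the bench and on the riser as they are.

Things in the scene. Friction and masses are not known exactly. Their poses are not given: they have to be found in the camera images.
- wide_holder_mid (a point): Centre of the wider loose label holder (grey, pale card; 50-100 g), 80 mm tall. Lower 32 mm: tongue 5 mm thick, 52 wide, rounded end. Above: frame 14 thick, 66 wide, 48 tall; its underside, the shoulder, is 8 mm below this point. x thickness, y width, z up; front and back alike. Starts upright, tongue in one of the rest's slots, shoulder on the rest's top. Grip the frame across its thickness.
- narrow_holder_mid (a point): Centre of the other loose label holder: same shape and height, but the frame is only 44 mm and the tongue 34 mm wide. It stands in the other slot and is to be left there.
- rest: Fixed slotted rest, a light grey block 60 (x) x 190 (y) x 40 mm (z); origin at the centre of its underside. Two slots, 7.5 x 57 mm and 34 mm deep, lie in line along y, centres 45 mm either side of the middle; which holder is in which slot varies.
- bay_mouth (a point): Mouth of the empty bay: middle of the gap between lip and riser, level with the lip's top (z 85 mm). x into the riser, y along the lip, z up. Gap 9 mm (x), 60 mm between dividers (y). Lip 4 mm thick, rounded; riser edge and dividers are level with it. The holder goes straight down; home, its shoulder rests on these and its centre is 8 mm above this point. Any of the three bays may be the empty one.
- foot (a joint): Sprung foot in the empty bay, m; 0 = up, grows as pressed. Its top is 24 mm below the mouth when up; it pushes up with about 3 N when first touched and 6 N with the holder home, where it reads about 0.008 (the shoulder then stops the holder hard; the foot alone could go to 0.010). It lifts the holder off its seat when not held down.
- riser_top (a point): Middle of the riser's top board, 85 mm above the worktop, 60 mm behind the middle of the label rail; axes as the bay's. The riser is a fixed grey sheet metal bench, 236 mm wide (y), 115 mm deep, label rail along its front with three bays at 76 mm pitch; two hold fixed holders like the wide one, standing 48 mm above the lip.
- microscope_front (a point): Front of the fixed microscope's eyepieces, their point nearest the robot. The microscope stands between the rest and the riser and is in the way: its eyepieces reach from 75 mm to the right (-y) to 90 mm to the left of this point and from 65 mm below to 70 mm above it, and it spreads out behind them; it is 0.47 m tall. Pass in front of it, nearer the robot.
- inverted_microscope: The fixed microscope itself, white and black, 0.47 m tall; origin at the worktop under the middle of its base, about 0.25 m behind its eyepieces. Not to be bumped.
- slips: Loose clear coverslip box, 36 x 80 x 15 mm, on the riser, at its back; origin at the centre of its underside. To be left alone.
- dish: Loose small petri dish, diameter 62, 15 mm tall, on the riser, at its back; origin at the centre of its underside. To be left alone.
- plate: Loose well plate, 86 x 128 x 16 mm, on the worktop near the robot; origin at the centre of its underside. To be left alone.
- clock: Loose white countdown timer, 58 x 66 x 15 mm, on the worktop; origin at the centre of its underside. To be left alone.
There are look-alikes about, which are no part of the job. What is shaped like the part that bears wide_holder_mid but blue is not meant.

How it is judged:
On the way, in this order (a step that is already met when the one before it is completed fails the run):
1. the wider holder is lifted clear out of its slot (height (world z) of wide_holder_mid above 0.085 m), for 0.1 s.
2. its tongue is behind the lip in the empty bay (x of wide_holder_mid in the frame of bay_mouth between -0.006 and 0.006 m and y of wide_holder_mid in the frame of bay_mouth between -0.009 and 0.009 m and z of wide_holder_mid in the frame of bay_mouth below 0.028 m), for 0.1 s.
At the end, for the whole second after the job is handed in: The wider holder is in the empty bay, tongue behind the lip (centre within 6 mm across and 9 mm along), upright, square to the lip, within about 2.8 mm of fully home, with the sprung foot pressed down at least 5 mm, and the fingers still hold or press it (over 2 N) through the last second (x of wide_holder_mid in the frame of bay_mouth between -0.006 and 0.006 m and y of wide_holder_mid in the frame of bay_mouth between -0.009 and 0.009 m and z of wide_holder_mid in the frame of bay_mouth between 0.004 and 0.0108 m and angle between the x axis of wide_holder_mid and the x axis of bay_mouth, either way round below 0.15 rad and angle between wide_holder_mid's own z axis and vertical below 0.12 rad and value of joint foot above 0.005 m and contact force between the fingers and wide_holder above 2 N); the arm keeps its last pose, push and grip.
It fails at once if the microscope is bumped (contact force between any of the arm, the fingers, wide_holder and inverted_microscope above 10 N).
It fails at once if the narrower holder is moved (distance of narrow_holder_mid from where it was at the start of the episode above 0.02 m).
It fails at once if a thing on the riser is moved (distance of any of slips, dish from where it was at the start of the episode above 0.02 m).
It fails at once if the well plate or the timer is moved (distance of any of plate, clock from where it was at the start of the episode above 0.02 m).
It also fails if it takes over 48 s, if anything falls off the work surface, if the arm or the gripper's body presses on something with over 40 N, if the wrist force passes 120 N, or if a joint passes its speed limit or range.

ROBOT

A 6-joint arm with a two-finger parallel gripper is mounted at the origin on a cart in front of the work surface, level with it; the furniture and walls round the work are solid. World frame = base frame: x ahead of the robot, y to its left, z up, the work surface at z = 0. Lengths are in m, angles in rad, forces in N, time in s.
With the tool pointing down it reaches from about 0.325 to 0.775 m from the base axis. Payload 5.5 kg.
Tool frame: the origin (TCP) lies between the finger pads; the fingertips stand 8 mm ahead of it and the grasp point (between the pads) lies 11 mm behind it (tcp_to_tips is the distance from the TCP to the fingertips, in m); z points along the fingers, y is the line along which they close (so a half turn about z gives the same grasp; the last joint's range is limited). The gripper opens to 88 mm and grips with 3 to 60 N. Pads are 20 mm wide; open, the fingers measure 115 mm over their backs; the gripper's body (75 mm by 178 mm) begins 61 mm behind the grasp point.
Start: joints at [-0.057, 0.091, 1.231, -0, 1.82, -0.057], TCP at [0.6, -0, 0.206] pointing down, gripper open.
Joint ranges: [-2.87, 2.87], [-0.86, 2.18], [0.17, 2.46], [-1.51, 4.65], [0.06, 2.69], [-2.65, 2.65]. Speed limits (rad/s): [2.57, 2.57, 3.01, 3.14, 3.14, 3.14].

INTERFACE

Orientations are given as a unit quaternion [w, x, y, z].
In Python, from bench import * gives the robot as it stands. Calls block until the motion is done:
- move_to(position, orientation): joint-space move of the TCP to a pose.
- move_l(position, speed=0.15, orientation=None): straight line of the TCP; orientation=None keeps the orientation; speed is the mean speed in m/s.
- movej(angles): joint-space move.
- gripper_open() and close(): open the fingers fully, or close them until they stop; the grip force is fixed at half the most.
- hold(seconds).
- inverse_kinematics(position, orientation): joint angles nearest the present ones, or None.
- state(): the state.
- get_image(name): name is "scene" or "side" or "wrist"; returns a dict with "frame" (384x512x3 uint8, blue, green, red), "depth" (384x512 float32, m along the optical axis (not along the pixel's ray), 0 where there is no reading), "camera_matrix" (3x3 intrinsics, pixels), "k1" (the pictures are not rectified: a ray, as slopes to the right and down, at radius r is drawn at 1 + k1 r^2 times it, then the intrinsics apply), "view" (4x4, takes a point from world to camera coordinates). Camera axes: x right, y up, looking along -z (the intrinsics and any distortion apply to the point x, -y, -z); pixel columns grow to the right and rows downward; lengths in m; the calibration is good to about 2 mm. A picture is of the moment at which its call begins.
A pose or a line that the arm cannot do raises IKError and nothing moves.
- job_done(): hands the job in; it is judged then, once.
The state is a dict: "time": time; "joint_pos": joint angles; "dq": joint speeds; "joint_torque": joint torques, N m; "ee_pos": TCP position; "ee_rot": TCP orientation; "ft_force": force on the tool from outside, world axes, zero at the start; "moment": the same for the moment, N m; "finger_gap": finger opening in m; "finger_force": force on a finger pad.
Only numpy, scipy, OpenCV 4.12 (cv2) and the standard library are available. Lean on these libraries where they do the work, as an engineer would, in place of code of your own. Each camera call takes 0.05 s, during which the arm holds its last target. There are 200 camera calls.

## Working session

There is one attempt and no reset: what is moved stays moved. The work goes in short steps, each a Python script; the robot and the scene stay as the last script left them, time stands still between calls to the robot, and variables do not carry over. Pictures are saved under pics/ and viewed, at most 10 in all, crops included, and the job is handed in when it is done.

```bash
mkdir -p pics; cat > h.py <<'E'
from bench import *
import numpy as np, cv2
def cloud(im):
    """world xyz per pixel from depth"""
    h,w=im["depth"].shape; K=im["camera_matrix"]; k1=im["k1"]
    u,v=np.meshgrid(np.arange(w),np.arange(h))
    p=cv2.undistortPoints(np.stack([u,v],-1).reshape(-1,1,2).astype(float),np.array(K),np.array([k1,0,0,0.])).reshape(h,w,2)
    d=im["depth"]
    c=np.stack([p[...,0]*d,-p[...,1]*d,-d,np.ones_like(d)],-1)
    return (c@np.linalg.inv(np.array(im["view"])).T)[...,:3]
def px(im,P):
    V=np.array(im["view"]); c=V@np.append(P,1); x,y=c[0]/-c[2],-c[1]/-c[2]; r=x*x+y*y
    K=np.array(im["camera_matrix"]); s=1+im["k1"]*r
    return (K@[x*s,y*s,1])[:2]
E
python3 - <<'E'
from h import *
for n in ["scene","side","wrist"]:
    im=get_image(n); cv2.imwrite(f"pics/{n}0.png",im["frame"]); 
    np.savez(f"{n}0.npz",**im); print(n,im["k1"],np.linalg.inv(im["view"])[:3,3],(im["depth"]>0).mean())
a=cv2.imread("pics/scene0.png");b=cv2.imread("pics/side0.png")
s=state();print(s["time"],s["ee_rot"],s["ft_force"])
E
```

```text
scene -0.01152434095405286 [-0.10922992  1.01018171  1.24305834] 0.9928690592447916
side -0.013957003491602874 [-0.02249253 -1.67475821  1.05619325] 0.9961598714192709
wrist -0.04609808487046754 [0.59933227 0.0760345  0.38360891] 0.9961446126302084
0.15 [-5.58953104e-04  7.07116623e-01  7.07096546e-01 -4.93814140e-04] [-0.29614654 -0.45344749  0.23127836]
```

View pics/scene0.png

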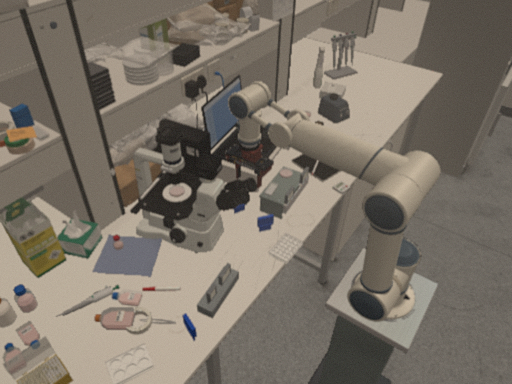

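View pics/side0.png

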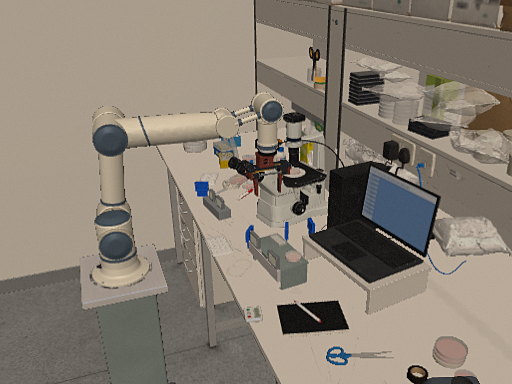

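Rest is near scene (218,288) and the riser near (285,188), with the microscope between them. I'll zoom in on both and get the heights.

```bash
python3 - <<'E'
import cv2,numpy as np
a=cv2.imread("pics/scene0.png");b=cv2.imread("pics/side0.png")
f=lambda i,x,y,w,h:cv2.resize(i[y:y+h,x:x+w],(400,300),interpolation=cv2.INTER_CUBIC)
cv2.imwrite("pics/c1.png",np.vstack([np.hstack([f(a,170,245,112,84),f(a,225,160,112,84)]),np.hstack([f(b,180,160,80,60),f(b,230,215,96,72)])]))
E
```

```text
(no output)
```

View pics/c1.png

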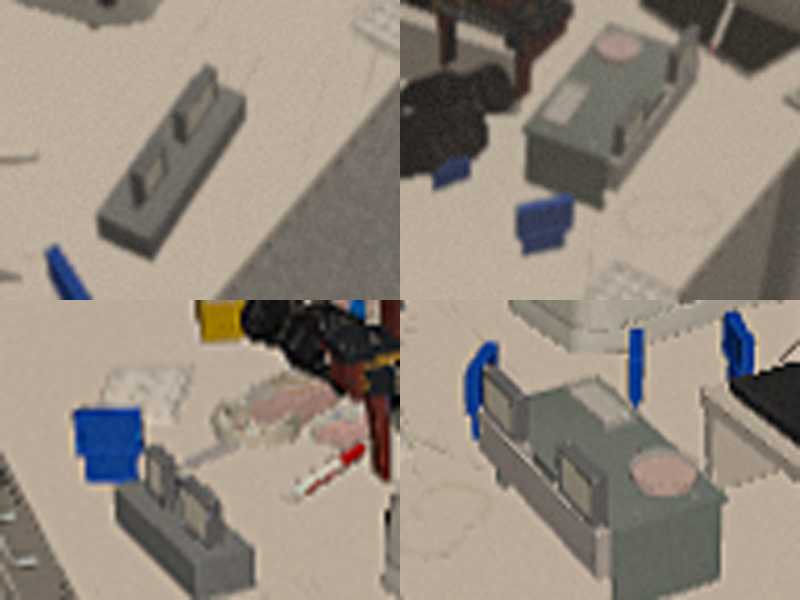

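```bash
python3 - <<'E'
from h import *
for n,boxes in [("scene",{"rest":(190,255,245,320),"riser":(255,160,315,235),"blue":(180,310,200,340)}),("side",{"rest":(190,175,235,222),"riser":(240,220,315,290)})]:
    im=dict(np.load(f"{n}0.npz")); P=cloud(im)
    for k,(x0,y0,x1,y1) in boxes.items():
        q=P[y0:y1,x0:x1].reshape(-1,3); 
        print(n,k)
        for lo,hi in [(-.01,.01),(.033,.047),(.06,.078),(.08,.092),(.1,.125),(.125,.14)]:
            m=q[(q[:,2]>lo)&(q[:,2]<hi)]
            if len(m): print("  z",lo,hi,len(m),np.percentile(m,[2,50,98],axis=0).round(3).tolist())
E
```

```text
scene rest
  z -0.01 0.01 2531 [[0.37, 0.184, -0.006], [0.517, 0.33, -0.0], [0.646, 0.467, 0.006]]
  z 0.033 0.047 573 [[0.435, 0.264, 0.034], [0.463, 0.368, 0.04], [0.508, 0.448, 0.045]]
  z 0.06 0.078 77 [[0.458, 0.28, 0.061], [0.472, 0.342, 0.068], [0.482, 0.421, 0.077]]
  z 0.08 0.092 123 [[0.459, 0.28, 0.081], [0.474, 0.337, 0.088], [0.488, 0.42, 0.092]]
scene riser
  z -0.01 0.01 2227 [[0.373, -0.471, -0.006], [0.492, -0.174, 0.0], [0.72, 0.012, 0.008]]
  z 0.033 0.047 115 [[0.484, -0.299, 0.034], [0.519, -0.092, 0.041], [0.599, 0.021, 0.047]]
  z 0.06 0.078 213 [[0.483, -0.323, 0.061], [0.51, -0.097, 0.069], [0.627, 0.02, 0.078]]
  z 0.08 0.092 677 [[0.488, -0.319, 0.081], [0.549, -0.199, 0.085], [0.621, -0.002, 0.091]]
  z 0.1 0.125 176 [[0.486, -0.318, 0.1], [0.575, -0.191, 0.103], [0.682, -0.108, 0.124]]
  z 0.125 0.14 85 [[0.486, -0.324, 0.126], [0.5, -0.17, 0.132], [0.52, -0.109, 0.138]]
scene blue
  z -0.01 0.01 427 [[0.423, 0.454, -0.006], [0.475, 0.502, -0.001], [0.53, 0.557, 0.006]]
  z 0.033 0.047 30 [[0.415, 0.527, 0.034], [0.445, 0.539, 0.039], [0.478, 0.548, 0.047
[... 384 characters left out ...]
0.416, 0.275, 0.06], [0.461, 0.501, 0.07], [0.486, 0.543, 0.077]]
  z 0.08 0.092 52 [[0.439, 0.27, 0.081], [0.471, 0.334, 0.086], [0.486, 0.519, 0.091]]
side riser
  z -0.01 0.01 2499 [[0.41, -0.348, -0.006], [0.557, -0.13, -0.0], [0.792, 0.191, 0.007]]
  z 0.033 0.047 237 [[0.485, -0.336, 0.033], [0.592, -0.21, 0.04], [0.775, 0.1, 0.046]]
  z 0.06 0.078 353 [[0.481, -0.338, 0.06], [0.524, -0.259, 0.069], [0.775, 0.004, 0.078]]
  z 0.08 0.092 785 [[0.485, -0.333, 0.08], [0.554, -0.212, 0.085], [0.68, -0.038, 0.091]]
  z 0.1 0.125 355 [[0.484, -0.328, 0.1], [0.582, -0.222, 0.105], [0.7, -0.117, 0.124]]
  z 0.125 0.14 107 [[0.483, -0.329, 0.126], [0.502, -0.271, 0.132], [0.674, -0.119, 0.136]]
```

```bash
python3 - <<'E'
from h import *
def rect(q):
    c,s,a=cv2.minAreaRect((q[:,:2]*1000).astype(np.float32)); return np.round(c,1),np.round(s,1),round(a,1)
P={n:cloud(dict(np.load(f"{n}0.npz"))) for n in("scene","side")}
H={n:cv2.cvtColor(np.load(f"{n}0.npz")["frame"],cv2.COLOR_BGR2HSV) for n in P}
for n in P:
    nb=~((H[n][...,0]>105)&(H[n][...,0]<130)&(H[n][...,1]>120))
    def sel(x0,x1,y0,y1,z0,z1):
        p=P[n];m=nb&(p[...,0]>x0)&(p[...,0]<x1)&(p[...,1]>y0)&(p[...,1]<y1)&(p[...,2]>z0)&(p[...,2]<z1);return p[m]
    print(n,"rest",rect(sel(.42,.53,.23,.47,.036,.044)))
    print("riser",rect(sel(.46,.65,-.36,-.05,.081,.089)))
    for y0,y1 in((.23,.36),(.36,.46)):
        q=sel(.44,.51,y0,y1,.07,.1);print("holder",rect(q),len(q))
    q=sel(.46,.53,-.36,-.06,.115,.14);print("rail y hist",np.histogram(q[:,1],bins=np.arange(-.36,-.06,.02)))
    for z in (.05,.1,.15,.2,.25,.3,.35,.4):
        q=sel(.45,.9,-.15,.35,z,z+.05)
        print("mic z",z,len(q),np.percentile(q[:,0],[0,1,5]).round(3) if len(q) else 0, [ (round(y,2),round(q[(abs(q[:,1]-y)<.025),0].min(),3)) for y in np.arange(-.1,.3,.05) if (abs(q[:,1]-y)<.025).sum()>3])
E
```

```text
scene rest (array([473.9, 354.1]), array([ 62., 193.]), 8.2)
riser (array([ 557.7, -209.4]), array([130.5, 243.8]), 6.0)
holder (array([479.9, 311. ]), array([15.3, 66.5]), 7.6) 94
holder (array([467.7, 399.4]), array([16.7, 46.9]), 8.4) 71
rail y hist (array([ 0,  4, 13, 14, 16,  6,  0,  0,  0, 12, 16, 14, 17,  0]), array([-0.36, -0.34, -0.32, -0.3 , -0.28, -0.26, -0.24, -0.22, -0.2 ,
       -0.18, -0.16, -0.14, -0.12, -0.1 , -0.08]))
mic z 0.05 1520 [0.468 0.472 0.478] [(np.float64(-0.1), np.float64(0.479)), (np.float64(-0.05), np.float64(0.494)), (np.float64(0.0), np.float64(0.492)), (np.float64(0.05), np.float64(0.529)), (np.float64(0.1), np.float64(0.648)), (np.float64(0.15), np.float64(0.638)), (np.float64(0.2), np.float64(0.624)), (np.float64(0.25), np.float64(0.627))]
mic z 0.1 651 [0.484 0.486 0.492] [(np.float64(-0.1), np.float64(0.484)), (np.float64(0.1), np.float64(0.652)), (np.float64(0.15), np.float64(0.639)), (np.float64(0.2), np.float64(0.633)), (np.float64(0.25), np.float64(0.645))]
mic z 0.15 354 [0.614 0.617 0.631] [(np.float64(-0.1), np.float64(0.869)), (np.float6
[... 3673 characters left out ...]
.497 0.506] [(np.float64(-0.05), np.float64(0.505)), (np.float64(0.0), np.float64(0.508)), (np.float64(0.05), np.float64(0.512)), (np.float64(0.1), np.float64(0.5)), (np.float64(0.15), np.float64(0.489)), (np.float64(0.2), np.float64(0.491))]
mic z 0.35 525 [0.554 0.556 0.558] [(np.float64(-0.05), np.float64(0.556)), (np.float64(0.0), np.float64(0.554)), (np.float64(0.1), np.float64(0.684)), (np.float64(0.15), np.float64(0.611)), (np.float64(0.2), np.float64(0.611)), (np.float64(0.25), np.float64(0.772))]
mic z 0.4 413 [0.557 0.559 0.562] [(np.float64(-0.05), np.float64(0.564)), (np.float64(0.0), np.float64(0.557)), (np.float64(0.15), np.float64(0.754)), (np.float64(0.2), np.float64(0.753))]
```

View pics/wrist0.png

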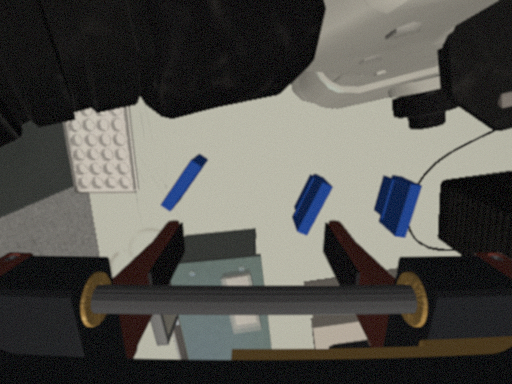

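The wide holder is at about (0.478, 0.309), with rest yaw about 8°. The empty bay is the middle one, around y ≈ -0.22. The eyepieces' front is at x ≈ 0.487, y ≈ 0.09–0.25. I'll retreat in x, cross in front of the microscope, and look at the rest from near.

```bash
cat >> h.py <<'E'
from scipy.spatial.transform import Rotation as R
def quat(yaw):  # tool down, tool y along world x turned by yaw
    q=(R.from_euler("z",yaw)*R.from_matrix([[0,1,0],[1,0,0],[0,0,-1.]])).as_quat(); return [q[3],q[0],q[1],q[2]]
def rect(q):
    c,s,a=cv2.minAreaRect((q[:,:2]*1000).astype(np.float32)); return np.round(c,1),np.round(s,1),round(a,1)
E
python3 - <<'E'
from h import *
for n in("scene","side"):
    p=cloud(dict(np.load(f"{n}0.npz")))
    m=(p[...,0]>.47)&(p[...,0]<.6)&(p[...,1]>.1)&(p[...,1]<.4)&(p[...,2]>.2)&(p[...,2]<.4);print(n,"scope left",np.percentile(p[m][:,1],[95,99,100]))
move_l([.36,0,.22],.25)
move_l([.36,.20,.24],.25,quat(np.radians(8)))
im=get_image("wrist");np.savez("w1.npz",**im);cv2.imwrite("pics/w1.png",im["frame"])
p=cloud(im)
def sel(x0,x1,y0,y1,z0,z1):
    m=(p[...,0]>x0)&(p[...,0]<x1)&(p[...,1]>y0)&(p[...,1]<y1)&(p[...,2]>z0)&(p[...,2]<z1);return p[m]
print("rest",rect(sel(.42,.53,.23,.47,.036,.044)))
for a in((.25,.36),(.36,.46)):
    q=sel(.43,.52,*a,.082,.095);print(rect(q),len(q),np.median(q[:,2]))
s=state();print(s["time"],s["ee_pos"])
E
```

```text
scene scope left [0.20345359 0.20685827 0.20915445]
side scope left [0.17701174 0.18340652 0.18479112]
rest (array([474.9, 340.8]), array([ 61.9, 165. ]), 8.6)
(array([479.3, 308.3]), array([15.2, 65.1]), 7.9) 808 0.08780229662907615
(array([467. , 390.9]), array([14.6, 32.2]), 8.9) 468 0.08776440043298767
2.2583 [0.36023338 0.19914791 0.23973194]
```

View pics/w1.png

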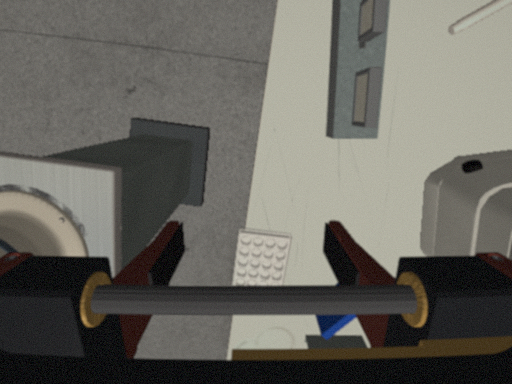

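The wide holder shows at (362,97) and the narrow one at (372,18). The scope's left edge is y ≤ 0.21, so it is clear. Grasping.

```bash
python3 - <<'E'
from h import *
q=quat(np.radians(8))
move_l([.37,.31,.2],.2,q); move_l([.479,.309,.15],.2); move_l([.479,.309,.055],.1)
close(); hold(.2); s=state();print(s["finger_gap"],s["finger_force"],s["ee_pos"],s["ft_force"])
move_l([.479,.309,.2],.12); s=state();print(s["time"],s["finger_gap"],s["finger_force"],s["ft_force"])
im=get_image("wrist");np.savez("w2.npz",**im);cv2.imwrite("pics/w2.png",im["frame"])
E
```

```text
0.013942152354626829 29.994718730449677 [0.47916067 0.3090214  0.05502262] [ 0.61354601  0.2956372  -0.33080771]
7.525 0.013839624902171567 29.99342679977417 [-0.42535498 -0.50761809 -0.38242733]
```

View pics/w2.png

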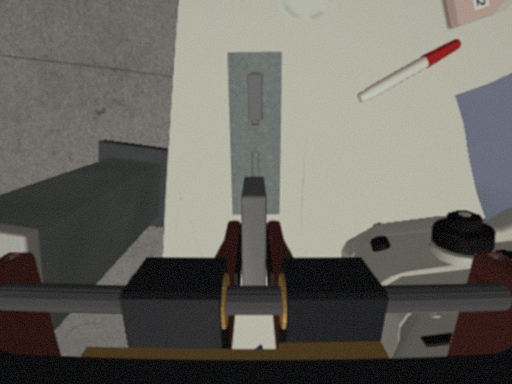

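Held; narrow holder is still standing at (255,97). Carrying round the front, and measuring the holder offset in the hand and the bay from near.

```bash
python3 - <<'E'
from h import *
def off(im):
    p=cloud(im);s=state();e=np.array(s["ee_pos"]);w=s["ee_rot"];M=R.from_quat([w[1],w[2],w[3],w[0]]).as_matrix()
    t=(p-e)@M; m=(abs(t[...,1])<.006)&(t[...,2]>-.045)&(t[...,2]<-.02)&(t[...,0]>.012)&(t[...,0]<.06); q=t[m]; return len(q),np.percentile(q,[1,50,99],axis=0).round(4).tolist()
print("holder in tool",off(dict(np.load("w2.npz"))))
move_l([.36,.31,.2],.2); move_l([.355,0,.2],.3,quat(np.radians(7))); move_l([.37,-.28,.22],.25,quat(np.radians(6)))
im=get_image("wrist");np.savez("w3.npz",**im);cv2.imwrite("pics/w3.png",im["frame"])
p=cloud(im)
def sel(x0,x1,y0,y1,z0,z1):
    m=(p[...,0]>x0)&(p[...,0]<x1)&(p[...,1]>y0)&(p[...,1]<y1)&(p[...,2]>z0)&(p[...,2]<z1);return p[m]
print("riser",rect(sel(.46,.65,-.36,-.05,.081,.089)))
for a in((-.24,-.07),(-.36,-.24)):
    q=sel(.46,.54,*a,.125,.14);print(rect(q) if len(q)>5 else 0,len(q),np.median(q[:,2]))
s=state();print(s["time"],s["ee_pos"],s["finger_gap"])
E
```

```text
holder in tool (895, [[0.0121, -0.0058, -0.0345], [0.0242, 0.0002, -0.033], [0.0324, 0.0058, -0.0207]])
riser (array([ 556.5, -212.5]), array([130.1, 236.5]), 6.4)
(array([ 492.5, -143.2]), array([15.4, 65.2]), 6.4) 1384 0.13273015696570317
(array([ 509.1, -293.7]), array([14.4, 65.4]), 6.2) 903 0.1327592414837368
10.825 [ 0.3702847  -0.27889117  0.22023486] 0.013607858700583246
```

View pics/w3.png

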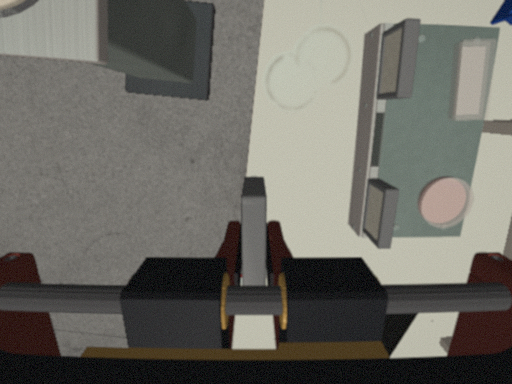

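The middle bay is empty, between neighbours at (395,58) and (380,212). The midpoint gives the bay at (0.5008, -0.2185), yaw 6.3°, and the neighbour spacing of 151.4 mm against 152 mm expected is right. Next I'll hover above it and compare the held holder with its neighbours in one view.

```bash
python3 - <<'E'
from h import *
q=quat(np.radians(6.3))
move_l([.40,-.2185,.22],.2,q); move_l([.5008,-.2185,.19],.15); hold(.3)
im=get_image("wrist");np.savez("w4.npz",**im);cv2.imwrite("pics/w4.png",im["frame"])
s=state();e=np.array(s["ee_pos"]);w=s["ee_rot"];M=R.from_quat([w[1],w[2],w[3],w[0]]).as_matrix()
t=(cloud(im)-e)@M   # tool x ~ +world y, tool y ~ +world x
z0=e[2]-.1327
for nm,m in [("held",(abs(t[...,1])<.02)&(t[...,0]>.015)&(t[...,0]<.05)&(abs(t[...,2]+.033)<.004)),("nb",(abs(t[...,1])<.03)&(t[...,0]>.03)&(t[...,0]<.13)&(abs(t[...,2]-z0)<.004))]:
    k=t[m];print(nm,len(k),rect(k) if len(k)>5 else 0,np.percentile(k,[1,50,99],axis=0).round(4).tolist())
print(s["time"],e,s["finger_gap"])
E
```

```text
held 811 (array([23.8, -0.6]), array([17.5, 14. ]), 0.5) [[0.0151, -0.0076, -0.0347], [0.0242, -0.0009, -0.0331], [0.0322, 0.0062, -0.0297]]
nb 1432 (array([75.6,  0.4]), array([13.4, 66.2]), 89.6) [[0.0435, -0.006, 0.0558], [0.0767, 0.0005, 0.0576], [0.1082, 0.0072, 0.0592]]
12.5167 [ 0.50061333 -0.21859059  0.19046879] 0.013849318121786618
```

View pics/w4.png

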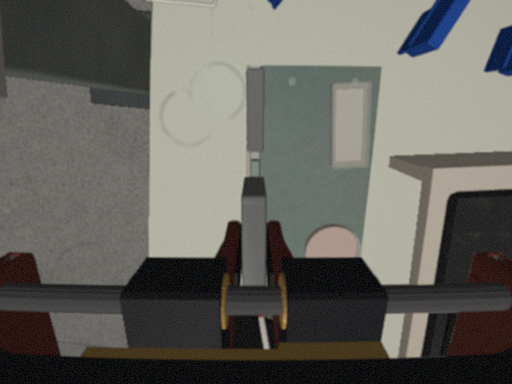

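The neighbour sits +1.1 mm in x relative to the held holder, so I'll shift by that. Then a stepped, force-watched descent.

```bash
python3 - <<'E'
from h import *
x,y=.5017,-.2188
move_l([x,y,.145],.1); hold(.2); f0=np.array(state()["ft_force"])
for z in (.134,.13,.126,.122,.118,.114,.110,.108,.106,.104,.102,.101,.100,.099):
    move_l([x,y,z],.03); s=state(); f=np.array(s["ft_force"])-f0
    print(z,np.round(f,1),np.round(s["ee_pos"],4),round(s["finger_gap"],4))
    if np.hypot(*f[:2])>8 or f[2]>(6 if z>.112 else 25): print("stop"); break
print(state()["time"])
E
```

```text
0.134 [ 0.2 -0.9 -0.5] [ 0.5016 -0.2187  0.1337] 0.0134
0.13 [-0.8  0.7 -0.8] [ 0.5016 -0.2187  0.1297] 0.0139
0.126 [ 0.1 -0.8 -0.1] [ 0.5016 -0.2188  0.1257] 0.0134
0.122 [-0.1  0.6 -0.9] [ 0.5015 -0.2187  0.1216] 0.0136
0.118 [-0.7 -0.6 -0.7] [ 0.5016 -0.2187  0.1177] 0.0137
0.114 [ 0.4 -1.1  0.4] [ 0.5015 -0.2187  0.1136] 0.0137
0.11 [-0.8 -0.1 -0.1] [ 0.5015 -0.2187  0.1096] 0.014
0.108 [-0.6 -0.5  1.1] [ 0.5017 -0.2188  0.1081] 0.0141
0.106 [-0.6  0.6  2.6] [ 0.5018 -0.2188  0.1064] 0.0142
0.104 [-0.9  0.6  3.9] [ 0.5018 -0.2188  0.1042] 0.0137
0.102 [-1.5  0.8  5.1] [ 0.5019 -0.2189  0.1021] 0.0138
0.101 [-1.6  0.6  5.9] [ 0.5018 -0.2189  0.1012] 0.014
0.1 [0.  0.1 5.8] [ 0.5018 -0.2188  0.1002] 0.0141
0.099 [-3.  -0.2  8. ] [ 0.5019 -0.2189  0.0999] 0.0138
17.2833
```

The spring profile matches: first touch near 0.109, then a hard stop at 0.0999. I'll press slightly more, then check the holder's height against its neighbour.

```bash
python3 - <<'E'
from h import *
move_l([.5017,-.2188,.0982],.03); hold(.5)
im=get_image("wrist");cv2.imwrite("pics/w5.png",im["frame"])
s=state();e=np.array(s["ee_pos"]);w=s["ee_rot"];M=R.from_quat([w[1],w[2],w[3],w[0]]).as_matrix()
p=cloud(im);t=(p-e)@M
for nm,a,b in(("held",.015,.036),("nb",.044,.13)):
    m=(abs(t[...,1])<.02)&(t[...,0]>a)&(t[...,0]<b)&(abs(p[...,2]-.133)<.008);k=t[m];print(nm,len(k),rect(k),np.median(p[m][:,2]),np.percentile(k[:,0],[1,99]))
print(s["time"],e,s["ft_force"],s["finger_gap"],s["finger_force"])
E
```

```text
held 861 (array([23.8, -0.6]), array([17.5, 14. ]), 0.0) 0.1327984558206277 [0.0153136  0.03227708]
nb 3776 (array([76.4, -0.8]), array([64.7, 14.1]), 0.0) 0.13288628215390924 [0.04479395 0.10809082]
18.0833 [ 0.502      -0.2188606   0.09987947] [-2.1027567   1.97270863 10.40975981] 0.013807761623796114 30.002211928367615
```

View pics/w5.png

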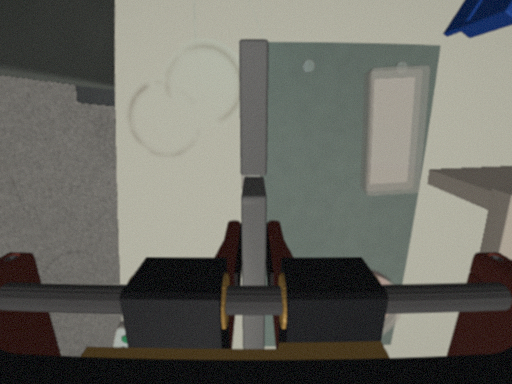

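The held holder (255,230) is flush and in line with its neighbour (254,108): tops at 132.8 and 132.9 mm, offset 0.2 mm. It is home and pressed with about 10 N, so I'm handing in.

```bash
python3 -c "
from bench import *
print(job_done())"
```

```text
the job is handed in; nothing more can be done
None
```

The wider holder is fully home in the middle bay, held pressed with about 10 N and its top level with its neighbour's to within 0.1 mm, and the job is handed in; no verdict was returned.

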